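Stack a cell tray in the battery test lab

ROBOT

A 6-joint arm with a two-finger parallel gripper is mounted at the origin on the work surface. World frame = base frame: x ahead of the robot, y to its left, z up, the work surface at z = 0. Lengths are in m, angles in rad, forces in N, time in s.
With the tool pointing down it reaches from about 0.35 to 0.875 m from the base axis. Payload 15.5 kg.
Tool frame: the origin (TCP) lies midway between the tips of the shut fingers; the grasp point (between the pads) lies 19 mm behind it (bot.grasp_offset is the distance from the TCP to the grasp point, in m); z points along the fingers, y is the line along which they close (so a half turn about z gives the same grasp; the last joint's range is limited). The gripper opens to 85 mm and grips with 20 to 120 N. Pads are 22 mm wide; open, the fingers measure 114 mm over their backs; the gripper's body (76 mm by 85 mm) begins 54 mm behind the grasp point. The pads swing forward as they close: fully open they stand 13 mm farther back than shut.
Start: joints at [-1.393, 0.494, 1.345, -0, 1.302, -0.096], TCP at [0.168, -0.602, 0.231] pointing down, gripper open.
Joint ranges: [-2.91, 2.91], [-0.82, 2.16], [0.22, 2.67], [-1.22, 4.37], [0.12, 2.79], [-3.08, 3.08]. Speed limits (rad/s): [1.89, 1.89, 2.57, 3.01, 3.01, 3.01].

INTERFACE

Orientations are given as a unit quaternion [w, x, y, z].
In Python, from station import readout, vision, workorder, bot gives the robot as it stands.
- The arm moves only by the tool arm_command, never from a script. Its argument "deltas" is text: rows parted by semicolons, each of 5 numbers parted by spaces: the shift along the world's x, y, z in cm, then the turn about the world's z in rad, then the finger opening in cm, from 0 to 8.54. In form: dx dy dz roll fingers; .... A call has 1 to 5 rows; each row shifts and turns the commanded pose from where the row before left it; what a row does not reach is not made up. A row lasts 1/10 s, in which the tool goes at most 50 mm and 8.59 degrees, less where a joint would pass 70% of its speed; a pose out of reach is approached as far as the arm can. A call with a gripper value outside its range is refused whole. The fingers move at their own pace and stop on an object; "squeeze" is the grip in N (left out, the last holds). Time passes only in rows, so rows that do not move let the fingers close. It gives the time, the measured TCP pose, the force, the opening and the grip force at its end, in the units of the state.
- readout.state(): the state, without advancing time (a new reading comes with each control period).
- vision.snapshot(name): name is "scene" or "side" or "wrist"; returns a dict with "img" (384x512x3 uint8, red, green, blue), "depth" (384x512 float32, m along the optical axis (not along the pixel's ray), 0 where there is no reading), "camera_matrix" (3x3 intrinsics, pixels), "cam_to_world" (4x4, takes a point from camera to world coordinates). Camera axes: x right, y up, looking along -z (the intrinsics and any distortion apply to the point x, -y, -z); pixel columns grow to the right and rows downward; lengths in m; the calibration is good to about 2 mm. A picture is of the moment at which its call begins.
- workorder.sign_off(): hands the job in; it is judged then, once.
The state is a dict: "time_s": time; "joints": joint angles; "qd": joint speeds; "effort": joint torques, N m; "tcp_pos": TCP position; "orientation": TCP orientation; "contact_force": force on the tool from outside, world axes, zero at the start; "wrist_torque": the same for the moment, N m; "width": finger opening in m; "grasp_force": force on a finger pad.
Only numpy, scipy, OpenCV 4.12 (cv2) and the standard library are available. Lean on these libraries where they do the work, as an engineer would, in place of code of your own. Each camera call takes 0.05 s, during which the arm holds its last target. There are 200 camera calls.

TASK

Take the loose cell tray off the sloped stand by its carrying handle and stack it on the tray that is fixed to the bench, so that its four corner lugs sit fully home in the lower tray's corner sockets. Lower it in rather than dropping it: keep hold until the lugs are fully in, then let go and back away. Leave the screwdriver, the multimeter and the jar where they are.

Things in the scene. Friction and masses are not known exactly. Their poses are not given: they have to be found in the camera images.
- tray: Loose grey plastic cell tray, 120 (x) x 160 (y) mm, 0.44 to 0.72 kg, cells fixed inside, handle across the middle. Origin: middle of the plane of the lug feet. Along its z: lugs 0-12 mm, walls 12-46, cells to 34, handle bar 62-86. Starts on the stand's slope: z square to the slope, x pointing up it, lug feet on the board, held by the lip. Alike after half a turn; may be stacked either way round.
- tray_center (a point): Centre of the loose tray, half-way up: 43 mm above the plane of the lug feet; axes as the tray's. Four round lugs point down (-z) at x = +-45, y = +-65 mm: 12 mm in diameter, 12 mm long, tapering to 8 mm over the lowest 4 mm.
- tray_grip (a point): Centre of the tray's handle bar, axes as the tray's. The straight bar runs along the tray's y: 108 mm long, 12 mm thick (along x), 24 mm high (along z, 12 mm either side of this point), on 12 mm square posts 48 mm either side of the middle, open below. The bar's underside is 16 mm above the tray's rim.
- lower_tray: Lower tray, immovable, screwed to the bench on a 150 x 190 mm plate. Grey plastic, 120 (x) x 160 (y) mm, level; origin at the bench under its centre. Walls 58 mm high; corner blocks 60 mm high, each with a square socket opening upward at x = +-45, y = +-65 mm: 16 x 16 mm wide, 14 mm deep.
- lower_mouth (a point): Centre of the lower tray in the plane of the socket mouths, 60 mm above the bench, axes as the lower tray's (z up). When stacked, the loose tray's floor rests on the corner blocks: its lug feet lie 12 mm below this point, tray_center 31 mm above it.
- stand: Sloped steel stand, immovable; origin at the bench under its middle, x level towards its high side. Its board, 150 mm along the slope and 172 mm wide (y), rises at 25 degrees towards +x; the middle of its upper face is 100 mm above the origin. A 22 mm high lip stands square to the board along the low edge.
- screwdriver: Bystander: loose screwdriver, 190 mm long, lying on the bench.
- multimeter: Bystander: loose hand-held meter, 150 x 75 x 41 mm, lying on the bench; origin under its centre.
- jar: Bystander: loose jar with a white cap, 68 mm wide, 85 mm high; origin under its centre.
- instrument_front (a point): Bystander: middle of the lower edge, at the bench, of the robot-facing front of the white instrument case, fixed at the far edge of the bench. The case extends 180 mm from here along its +x (away from the robot), 140 mm to either side along y, and is 83 mm high; small terminals stick out 12 mm to -x.
Things that resemble listed ones, but are neither listed nor needed, are in the scene too. Leave any brown or pink look-alike of the tray alone. Leave any purple look-alike of the lower_tray alone.

How it is judged:
By the outcome, as a careful person would: the job done as asked, in the order asked, and still so for the second after the job is handed in, with the robot touching nothing.
It also fails if it takes over 45 s, if anything falls off the work surface, if the arm or the gripper's body presses on something with over 40 N, if the wrist force passes 120 N, or if a joint passes its speed limit or range.

## Working session

There is one attempt and no reset: what is moved stays moved. The work goes in short steps, Python scripts to look and compute and a tool call to move; the robot and the scene stay as the last step left them, time stands still between calls to the robot, and variables do not carry over. Pictures are saved under pics/ and viewed, at most 10 in all, crops included, and the job is handed in when it is done.

Besides the shell and the picture viewer there is one more tool, called after ">>>" in YAML: its name, and indented under it one key for each argument. arm_command: Moves the arm, as the interface text tells. Its arguments: {"type":"object","properties":{"deltas":{"type":"string"},"squeeze":{"type":"number"}},"required":["deltas"]}

```bash
mkdir -p pics; cat > h.py <<'E'
import numpy as np, cv2
from station import readout, vision, workorder, bot
def snap(n,save=None):
    s=vision.snapshot(n)
    if save: cv2.imwrite('pics/'+save,s['img'][:,:,::-1])
    return s
def cloud(s):
    d=s['depth'];K=s['camera_matrix'];T=s['cam_to_world']
    v,u=np.indices(d.shape)
    P=np.stack([(u-K[0,2])/K[0,0]*d,-(v-K[1,2])/K[1,1]*d,-d],-1)
    W=P@T[:3,:3].T+T[:3,3]; W[d==0]=np.nan
    return W
E
python3 - <<'E'
from h import *
a=snap('scene','a.png');b=snap('side','b.png')
cv2.imwrite('pics/ab.png',cv2.resize(np.vstack([a['img'],b['img']])[:,:,::-1],(450,600)) )
for s in (a,b): print(s['camera_matrix'],s['cam_to_world'].round(3), (s['depth']>0).mean())
print({k:v for k,v in readout.state().items()})
print(dir(bot))
E
```

```text
[[399.91798593   0.         258.96688285]
 [  0.         399.91798593 192.34198636]
 [  0.           0.           1.        ]] [[ 0.843 -0.356  0.403  1.063]
 [ 0.538  0.553 -0.636 -0.73 ]
 [ 0.004  0.753  0.658  0.917]
 [ 0.     0.     0.     1.   ]] 0.9939982096354166
[[349.2916532    0.         258.96831711]
 [  0.         349.2916532  190.43565511]
 [  0.           0.           1.        ]] [[-0.79   0.405 -0.461  0.023]
 [-0.614 -0.528  0.587  0.709]
 [-0.006  0.747  0.665  0.889]
 [ 0.     0.     0.     1.   ]] 0.99591064453125
{'time_s': 0.1, 'joints': array([-1.39348448e+00,  4.94094838e-01,  1.34606911e+00,  4.46342386e-05,
        1.30248292e+00, -9.55206775e-02]), 'qd': array([-0.00108816, -0.00057866, -0.00341152, -0.00053669, -0.00247085,
        0.00121865]), 'effort': array([ 2.58416978e-03, -8.83586597e+01, -3.84562504e+01, -1.23156378e-04,
        5.14824438e-03, -2.81085619e-06]), 'tcp_pos': array([ 0.16836119, -0.60156795,  0.23077619]), 'orientation': array([-5.27542290e-04,  9.90710391e-01,  1.35987660e-01, -5.27036541e-08]), 'contact_force': array([-0.37273042, -0.07175473,  1.67889394]), 'wrist_torque': array([-0.01996585, -0.03344093,  0.04995822]), 'grasp_force': 0.0, 'width': 0.08518394663608869}
['Unreachable', '__class__', '__delattr__', '__dict__', '__dir__', '__doc__', '__eq__', '__format__', '__ge__', '__getattribute__', '__getstate__', '__gt__', '__hash__', '__init__', '__init_subclass__', '__le__', '__lt__', '__module__', '__ne__', '__new__', '__reduce__', '__reduce_ex__', '__repr__', '__setattr__', '__sizeof__', '__str__', '__subclasshook__', '__weakref__', 'grasp_offset']
```

View pics/a.png

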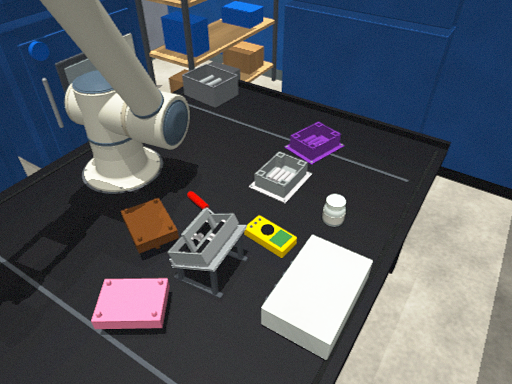

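View pics/b.png

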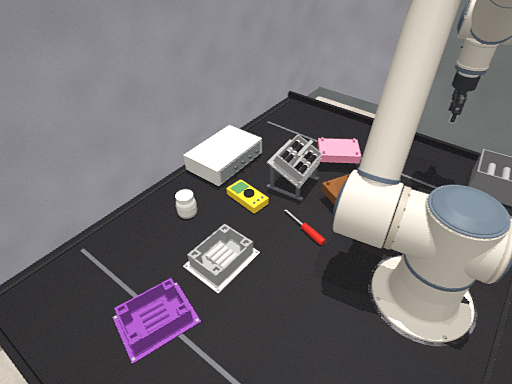

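The loose tray is the grey one on the sloped stand, at scene (206,238) and side (296,160). The lower tray is the grey one on a white plate, at scene (281,173) and side (221,253). The brown (150,225), pink (132,302) and purple (315,140) trays are the look-alikes, and the grey bin at (211,85) isn't listed. Next I'll confirm with a crop and measure.

```bash
python3 - <<'E'
from h import *
a=snap('scene');b=snap('side')
np.savez('ab.npz',a=cloud(a),b=cloud(b),ai=a['img'],bi=b['img'])
c=[cv2.resize(i[y:y+130,x:x+170],(780//2,300)) for i,x,y in((a['img'],150,145),(b['img'],170,120))]
cv2.imwrite('pics/c.png',np.hstack(c)[:,:,::-1])
for n,s,r in(('a',a,((165,205,250,275),(245,145,315,200))),('b',b,((265,130,328,200),(180,220,262,292)))):
    W=cloud(s);hsv=cv2.cvtColor(s['img'],cv2.COLOR_RGB2HSV)
    for k,(x0,y0,x1,y1) in zip(('tray','low'),r):
        P=W[y0:y1,x0:x1].reshape(-1,3);h=hsv[y0:y1,x0:x1].reshape(-1,3)
        P=P[(h[:,1]<70)&(h[:,2]>50)]
        if k=='tray':
            Q=P[P[:,2]>.150]; print(n,k,len(Q),Q.min(0).round(3),Q.max(0).round(3),np.median(Q,0).round(3))
            print(np.histogram(P[:,2],np.arange(.05,.22,.01)))
        else:
            Q=P[(P[:,2]>.054)&(P[:,2]<.068)]
            print(n,k,len(Q),np.median(Q[:,2]),'rect',cv2.minAreaRect(Q[:,:2].astype(np.float32)))
            Q=P[(P[:,2]>-.01)&(P[:,2]<.02)]
            print(n,'plate',len(Q),cv2.minAreaRect(Q[:,:2].astype(np.float32)))
E
```

```text
a tray 847 [ 0.521 -0.279  0.15 ] [ 0.616 -0.115  0.184] [ 0.578 -0.207  0.164]
(array([ 19,  16,  43,  62,  76, 178, 312, 566, 354, 378, 272, 341, 184,
        50,   0,   0]), array([0.05, 0.06, 0.07, 0.08, 0.09, 0.1 , 0.11, 0.12, 0.13, 0.14, 0.15,
       0.16, 0.17, 0.18, 0.19, 0.2 , 0.21]))
a low 322 0.05859042266349185 rect ((0.5333971977233887, 0.24954397976398468), (0.16507306694984436, 0.12398255616426468), 87.58724975585938)
a plate 1004 ((0.5022841691970825, 0.30093100666999817), (0.25841447710990906, 0.3328632116317749), 34.00430679321289)
b tray 197 [ 0.52  -0.275  0.15 ] [ 0.61  -0.11   0.182] [ 0.563 -0.184  0.166]
(array([ 14,  58, 157,  70, 156, 129, 257, 203, 201, 169,  57,  67,  66,
         7,   0,   0]), array([0.05, 0.06, 0.07, 0.08, 0.09, 0.1 , 0.11, 0.12, 0.13, 0.14, 0.15,
       0.16, 0.17, 0.18, 0.19, 0.2 , 0.21]))
b low 446 0.05814091463799448 rect ((0.5336055755615234, 0.2537305951118469), (0.1612292379140854, 0.12253247946500778), 89.01752471923828)
b plate 3963 ((0.5649599432945251, 0.2405499815940857), (0.2839163839817047, 0.2903667688369751), 37.93679428100586)
```

View pics/c.png

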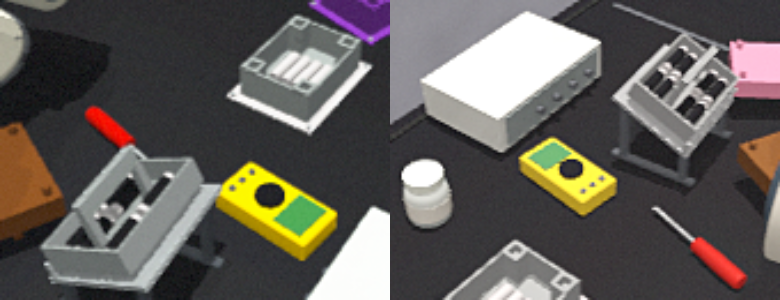

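The crop confirms it: the loose grey tray is on the stand with its handle bar visible, and the grey lower tray with four sockets is on the white plate. The screwdriver lies just beyond the stand. Next I'll fit the bar direction.

```bash
python3 - <<'E'
from h import *
d=np.load('ab.npz')
for n,(x0,y0,x1,y1) in(('a',(165,205,250,275)),('b',(265,130,328,200))):
    W=d[n][y0:y1,x0:x1];I=d[n+'i'][y0:y1,x0:x1]
    h=cv2.cvtColor(I,cv2.COLOR_RGB2HSV)
    for lo in (.15,.165,.172):
        m=((h[...,1]<70)&(h[...,2]>50)&(W[...,2]>lo)).astype(np.uint8)
        k,l,st,_=cv2.connectedComponentsWithStats(m)
        for i in range(1,k):
            if st[i,4]<25: continue
            Q=W[l==i]; c=Q.mean(0); u,s,vt=np.linalg.svd(Q-c,full_matrices=False)
            print(n,lo,st[i],c.round(3),vt[0].round(3),(2*s/np.sqrt(len(Q))).round(3),Q.min(0).round(3),Q.max(0).round(3))
E
```

```text
a 0.15 [ 16   3  31  36 401] [ 0.538 -0.206  0.171] [ 0.092 -0.996 -0.008] [0.068 0.019 0.006] [ 0.521 -0.256  0.151] [ 0.553 -0.147  0.184]
a 0.15 [ 23   9  48  46 446] [ 0.601 -0.203  0.16 ] [ 0.085 -0.996 -0.004] [0.104 0.017 0.011] [ 0.557 -0.279  0.15 ] [ 0.616 -0.115  0.17 ]
a 0.165 [ 16   3  29  32 296] [ 0.536 -0.206  0.175] [ 0.094 -0.996 -0.005] [0.064 0.012 0.006] [ 0.521 -0.256  0.165] [ 0.549 -0.147  0.184]
a 0.165 [ 32   9  37  41 105] [ 0.6   -0.199  0.167] [ 0.091 -0.996 -0.002] [0.095 0.004 0.002] [ 0.589 -0.276  0.165] [ 0.609 -0.116  0.17 ]
a 0.172 [ 16   3  28  30 205] [ 0.534 -0.205  0.178] [ 0.092 -0.996 -0.002] [0.064 0.009 0.005] [ 0.521 -0.256  0.172] [ 0.545 -0.147  0.184]
b 0.15 [ 10   4  30  29 100] [ 0.593 -0.19   0.16 ] [-0.107  0.994  0.004] [0.125 0.021 0.01 ] [ 0.553 -0.275  0.15 ] [ 0.61  -0.11   0.169]
b 0.15 [28 10 20 21 95] [ 0.53  -0.187  0.174] [-0.04   0.995 -0.091] [0.069 0.014 0.007] [ 0.52  -0.257  0.152] [ 0.542 -0.143  0.182]
b 0.165 [30 10 18 18 81] [ 0.529 -0.191  0.176] [-0.067  0.997 -0.033] [0.068 0.008 0.006] [ 0.52  -0.257  0.165] [ 0.538 -0.143  0.182]
b 0.172 [31 10 17 17 69] [ 0.529 -0.194  0.178] [-0.08   0.997 -0.017] [0.064 0.007 0.003] [ 0.52  -0.257  0.172] [ 0.538 -0.143  0.182]
```

>>> arm_command:
  deltas: "3.1 3.3 0.5 0.116 5.0;3.1 3.3 0.5 0.116 5.0;3.1 3.3 0.5 0.116 5.0;3.1 3.3 0.5 0.116 5.0;3.1 3.3 0.5 0.116 5.0"
  squeeze: 20

```text
time_s: 0.7
tcp_pos: [0.3243, -0.4354, 0.2565]
orientation: [-0.0, 0.91, 0.416, 0.0]
contact_force: [1.0, -1.2, -0.0]
width: 0.0503
grasp_force: 0.0
```

>>> arm_command:
  deltas: "3.1 3.3 0.5 0.116 5.0;3.1 3.3 0.5 0.116 5.0;3.1 3.3 0.5 0.116 5.0;3.1 3.3 0.5 0.116 5.0;3.1 3.3 0.5 0.116 5.0"

```text
time_s: 1.2
tcp_pos: [0.4794, -0.2703, 0.2815]
orientation: [0.0, 0.753, 0.658, 0.0]
contact_force: [1.3, -0.7, 0.4]
width: 0.0502
grasp_force: 0.0
```

>>> arm_command:
  deltas: "3 3.5 0.5 0.115 5.0;2.9 3.5 0.5 0.115 5.0;0 0 0 0 5.0"

```text
time_s: 1.5
tcp_pos: [0.5403, -0.198, 0.2917]
orientation: [0.0, 0.671, 0.742, 0.001]
contact_force: [-1.3, -0.2, 0.5]
width: 0.0501
grasp_force: 0.0
```

```bash
python3 - <<'E'
from h import *
s=snap('wrist','w1.png');st=readout.state();print(st['tcp_pos'],st['orientation'],st['width'],st['contact_force'])
W=cloud(s);np.savez('w1.npz',W=W,i=s['img'])
q=st['orientation'];print('tooly yaw',2*np.arctan2(q[2],q[1])-np.pi/2)
h=cv2.cvtColor(s['img'],cv2.COLOR_RGB2HSV)
m=((W[...,2]>.16)&(W[...,2]<.195)&(h[...,1]<70)&(np.abs(W[...,0]-.54)<.1)&(np.abs(W[...,1]+.2)<.1)).astype(np.uint8)
k,l,t,_=cv2.connectedComponentsWithStats(m)
for i in range(1,k):
    if t[i,4]<100: continue
    Q=W[l==i];c=Q.mean(0);u,sg,vt=np.linalg.svd(Q-c,full_matrices=False)
    print(t[i],c.round(4),vt[0].round(3),Q.min(0).round(3),Q.max(0).round(3))
E
```

```text
[ 0.53871902 -0.19980054  0.29129147] [9.44372990e-05 6.72244805e-01 7.40328906e-01 1.54093598e-04] 0.049799502458582355 [ 0.11989373 -0.32337273  0.09963095]
tooly yaw 0.09632269319406661
[ 313   87   21  152 1015] [ 0.5979 -0.1724  0.1644] [ 0.113 -0.994  0.004] [ 0.58  -0.247  0.16 ] [ 0.609 -0.114  0.168]
[ 236  119   25  127 2816] [ 0.5347 -0.1953  0.1736] [ 0.098 -0.995  0.005] [ 0.521 -0.254  0.16 ] [ 0.55  -0.145  0.181]
```

View pics/w1.png

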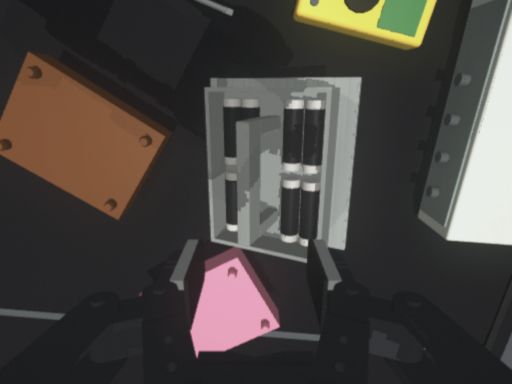

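The wrist view shows the bar upright at about (253,180), parallel to the pads, and the fingers are clear of the walls. Going down now.

>>> arm_command:
  deltas: "-0.25 0 -4 0 5.0;0 0 -4 0 5.0;0 0 -3 0 5.0;0 0 -2 0 5.0;0 0 -1.1 0 5.0"

```text
time_s: 2.05
tcp_pos: [0.5335, -0.2023, 0.1484]
orientation: [-0.001, 0.675, 0.738, -0.0]
contact_force: [0.1, 0.9, 1.1]
width: 0.0501
grasp_force: 0.0
```

>>> arm_command:
  deltas: "0 0 0 0 3.0;0 0 0 0 2.2;0 0 0 0 1.9;0 0 0 0 1.9;0 0 0 0 1.9"
  squeeze: 20

```text
time_s: 2.55
tcp_pos: [0.535, -0.2024, 0.1513]
orientation: [0.001, 0.674, 0.739, -0.0]
contact_force: [-6.0, -3.2, 4.6]
width: 0.0198
grasp_force: 20.2
```

>>> arm_command:
  deltas: "0 0 0.5 0 1.5;0 0 0.6 0 1.2;0 0 0.6 0 1.0;0 0 0.6 0 1.0;0 0 0.6 0 1.0"
  squeeze: 25

```text
time_s: 3.05
tcp_pos: [0.5348, -0.2018, 0.1798]
orientation: [-0.0, 0.674, 0.739, -0.0]
contact_force: [0.1, -0.6, -4.7]
width: 0.0115
grasp_force: 25.1
```

>>> arm_command:
  deltas: "0 0 0.6 0 1.0;0 0 0.6 0 1.0;0 0 0.8 0 1.0;0 0 0.8 0 1.0;0 0 0.8 0 1.0"

```text
time_s: 3.55
tcp_pos: [0.5349, -0.2019, 0.216]
orientation: [0.0, 0.674, 0.739, 0.0]
contact_force: [0.5, -0.9, -4.5]
width: 0.0116
grasp_force: 25.1
```

>>> arm_command:
  deltas: "0 0 1.5 0 1.0;0 0 2.5 0 1.0;0 2 1 0 1.0;0 3 0 0 1.0;0 4 0 -0.02 1.0"
  squeeze: 60

```text
time_s: 4.05
tcp_pos: [0.5351, -0.1119, 0.2661]
orientation: [0.001, 0.682, 0.731, 0.0]
contact_force: [1.1, -0.3, -4.0]
width: 0.0108
grasp_force: 48.7
```

>>> arm_command:
  deltas: "0 4 0 -0.02 1.0;0 4 0 -0.02 1.0;0 4 0 -0.02 1.0;0 4 0 -0.02 1.0;0 4 0 -0.02 1.0"

```text
time_s: 4.55
tcp_pos: [0.5347, 0.0897, 0.2658]
orientation: [0.0, 0.717, 0.697, 0.0]
contact_force: [0.8, 0.5, -4.8]
width: 0.0111
grasp_force: 48.7
```

```bash
python3 - <<'E'
from h import *
st=readout.state();print(st['tcp_pos'],st['orientation'],st['width'],st['contact_force'],st['wrist_torque'])
ims=[]
for n,r in(('scene',(240,110,330,210)),('side',(160,180,300,310)),('wrist',None)):
    s=snap(n,n+'2.png');W=cloud(s);np.savez(n+'2.npz',W=W,i=s['img'],K=s['camera_matrix'],T=s['cam_to_world'])
    ims.append(s['img'])
c=[cv2.resize(i,(400,300)) for i in ims]
d=cv2.resize(ims[0][60:260,150:417],(400,300))
cv2.imwrite('pics/m2.png',np.vstack([np.hstack([d,c[1]]),np.hstack([c[2],cv2.resize(ims[1][90:300,150:430],(400,300))])])[:,:,::-1])
E
```

```text
[0.53467449 0.0897281  0.2658304 ] [1.52842625e-04 7.17239310e-01 6.96826897e-01 1.58180944e-04] 0.011055880386815344 [ 0.84762626  0.53592931 -4.8138495 ] [-0.00573609 -0.0188265   0.0250287 ]
```

View pics/m2.png

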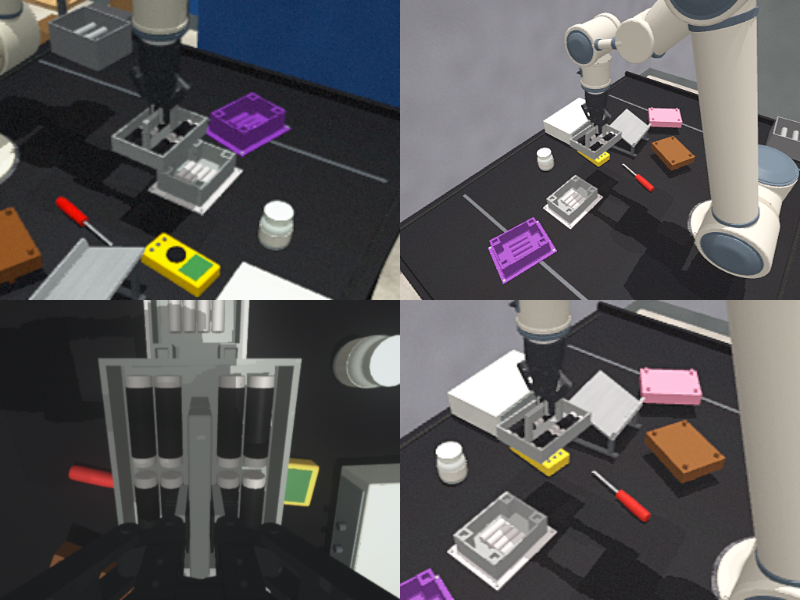

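The loose tray hangs level in the gripper (wrist view, walls from (100,360) to (300,360)). The lower tray is ahead with its sockets visible. Next I'll measure both in the same cameras.

```bash
cat > m.py <<'E'
from h import *
def rect(W,img,cx,cy,z0,z1,tag,R=.11):
    h=cv2.cvtColor(img,cv2.COLOR_RGB2HSV)
    m=(W[...,2]>z0)&(W[...,2]<z1)&(np.hypot(W[...,0]-cx,W[...,1]-cy)<R)&(h[...,1]<60)&(h[...,2]>40)
    k,l,t,_=cv2.connectedComponentsWithStats(m.astype(np.uint8))
    Q=np.vstack([W[l==i] for i in range(1,k) if t[i,4]>8])
    r=cv2.minAreaRect(Q[:,:2].astype(np.float32))
    A=np.c_[Q[:,:2]-Q[:,:2].mean(0),np.ones(len(Q))];p=np.linalg.lstsq(A,Q[:,2],rcond=None)[0]
    print(tag,len(Q),np.round(r[0],4),np.round(r[1],4),round(r[2],2),'plane',p.round(4))
E
python3 - <<'E'
from m import *
d=np.load('ab.npz')
rect(d['a'],d['ai'],.534,.251,.054,.066,'low scene')
rect(d['b'],d['bi'],.534,.251,.054,.066,'low side')
for n in('scene','side','wrist'):
    e=np.load(n+'2.npz')
    if n!='scene': rect(e['W'],e['i'],.534,.251,.054,.066,'low '+n)
    rect(e['W'],e['i'],.535,.09,.246,.268,'held '+n)
E
```

```text
low scene 322 [0.5334 0.2495] [0.1651 0.124 ] 87.59 plane [ 0.0007 -0.0017  0.0586]
low side 446 [0.5336 0.2537] [0.1612 0.1225] 89.02 plane [-0.001  -0.0008  0.0581]
held scene 314 [0.5346 0.0904] [0.164  0.1228] 88.49 plane [-0.0057  0.0079  0.251 ]
low side 449 [0.5337 0.2534] [0.1621 0.1229] 88.88 plane [-0.001   0.0007  0.058 ]
held side 308 [0.535  0.0995] [0.1621 0.1228] 88.91 plane [0.0044 0.003  0.2508]
low wrist 1215 [0.5339 0.2178] [0.0666 0.1204] 88.54 plane [-0.0014 -0.0457  0.0578]
held wrist 6743 [0.5355 0.0958] [0.1599 0.121 ] 88.55 plane [0.     0.0216 0.2494]
```

>>> arm_command:
  deltas: "0 4 0 0 1.0;0 4 0 0 1.0;-0.1 4 0 0 1.0;0 2.5 -2 0 1.0;0 1.2 -3 0 1.0"

```text
time_s: 5.2
tcp_pos: [0.5351, 0.247, 0.2164]
orientation: [0.001, 0.717, 0.698, 0.002]
contact_force: [1.2, 0.1, -4.9]
width: 0.0114
grasp_force: 48.6
```

>>> arm_command:
  deltas: "0 0 -3.5 0 1.0;0 0 -2.5 0 1.0;0 0 -1.5 0 1.0;0 0 0 0 1.0;0 0 0 0 1.0"

```text
time_s: 5.7
tcp_pos: [0.5344, 0.2447, 0.1409]
orientation: [0.0, 0.717, 0.697, 0.0]
contact_force: [0.1, -0.1, -3.5]
width: 0.0112
grasp_force: 48.7
```

```bash
python3 - <<'E'
from m import *
st=readout.state();print(st['tcp_pos'],st['orientation'],st['contact_force'])
x,y,z=st['tcp_pos']
ims=[]
for n in('scene','side'):
    s=snap(n,n+'3.png');W=cloud(s);np.savez(n+'3.npz',W=W,i=s['img'],K=s['camera_matrix'],T=s['cam_to_world'])
    rect(W,s['img'],x,y,z-.018,z+.003,'held '+n)
    K=s['camera_matrix'];T=s['cam_to_world'];p=T[:3,:3].T@(np.array([x,y,.08])-T[:3,3])
    u=int(K[0,2]-K[0,0]*p[0]/p[2]);v=int(K[1,2]+K[1,1]*p[1]/p[2]);print(u,v)
    ims.append(cv2.resize(s['img'][v-45:v+45,u-45:u+45],(400,400),interpolation=cv2.INTER_CUBIC))
cv2.imwrite('pics/m3.png',np.hstack(ims)[:,:,::-1])
E
```

```text
[0.5344085  0.24468222 0.14092629] [1.27842041e-04 7.17097111e-01 6.96973245e-01 1.10442340e-04] [ 0.07365541 -0.0982881  -3.53886939]
held scene 184 [0.5338 0.2444] [0.1664 0.1224] 88.38 plane [-0.0041  0.0014  0.1269]
280 164
held side 250 [0.5347 0.2483] [0.1628 0.1223] 88.41 plane [ 0.0023 -0.004   0.1267]
221 241
```

View pics/m3.png

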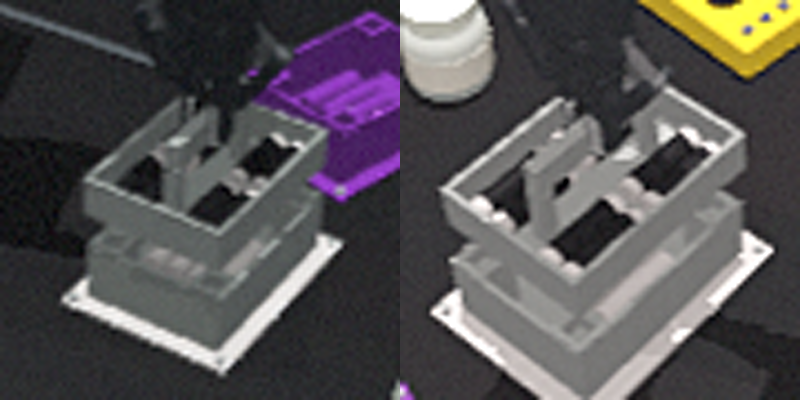

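The picture shows the tray hovering about 2 cm over the lower tray. Both cameras agree that it is 5 mm short in y and 0.7 mm over in x, and that the yaw matches. I'll correct that and lower in.

>>> arm_command:
  deltas: "-0.07 0.52 0 0 1.0;0 0 -1 0 1.0;0 0 -0.6 0 1.0;0 0 -0.2 0 1.0;0 0 -0.2 0 1.0"

```text
time_s: 6.3
tcp_pos: [0.533, 0.2502, 0.1198]
orientation: [-0.0, 0.717, 0.697, -0.0]
contact_force: [0.4, 0.6, -3.9]
width: 0.0105
grasp_force: 48.7
```

>>> arm_command:
  deltas: "0 0 -0.2 0 1.0;0 0 -0.2 0 1.0;0 0 0 0 1.0"

```text
time_s: 6.6
tcp_pos: [0.5331, 0.2503, 0.1161]
orientation: [-0.0, 0.717, 0.697, -0.0]
contact_force: [-0.6, -1.5, -4.7]
width: 0.0111
grasp_force: 48.7
```

>>> arm_command:
  deltas: "0 0 -0.2 0 1.0;0 0 -0.2 0 1.0;0 0 0 0 1.0"

```text
time_s: 6.9
tcp_pos: [0.533, 0.2503, 0.112]
orientation: [-0.0, 0.717, 0.697, -0.0]
contact_force: [0.4, 0.2, -4.9]
width: 0.011
grasp_force: 48.7
```

>>> arm_command:
  deltas: "0 0 -0.15 0 1.0;0 0 -0.15 0 1.0;0 0 0 0 1.0"

```text
time_s: 7.2
tcp_pos: [0.5333, 0.2503, 0.1103]
orientation: [0.0, 0.717, 0.697, 0.0]
contact_force: [-4.9, -3.0, 14.2]
width: 0.0108
grasp_force: 51.4
```

```bash
python3 - <<'E'
from m import *
st=readout.state();print(st['tcp_pos'],st['contact_force'],st['wrist_torque'])
x,y,z=st['tcp_pos'];ims=[]
for n in('scene','side'):
    s=snap(n,n+'4.png');W=cloud(s)
    rect(W,s['img'],x,y,z-.024,z-.006,'held '+n)
    K=s['camera_matrix'];T=s['cam_to_world'];p=T[:3,:3].T@(np.array([x,y,.06])-T[:3,3])
    u=int(K[0,2]-K[0,0]*p[0]/p[2]);v=int(K[1,2]+K[1,1]*p[1]/p[2])
    ims.append(cv2.resize(s['img'][v-42:v+42,u-42:u+42],(400,400),interpolation=cv2.INTER_CUBIC))
cv2.imwrite('pics/m4.png',np.hstack(ims)[:,:,::-1])
E
```

```text
[0.5333299  0.25031991 0.11028162] [-4.90059009 -3.02871823 14.19538549] [-0.24380241  0.90532355 -0.01017968]
held scene 295 [0.5328 0.2505] [0.1662 0.1226] 88.43 plane [-0.0052 -0.0003  0.0924]
held side 366 [0.5335 0.2535] [0.1621 0.1227] 88.72 plane [ 0.0008 -0.0016  0.0923]
```

View pics/m4.png

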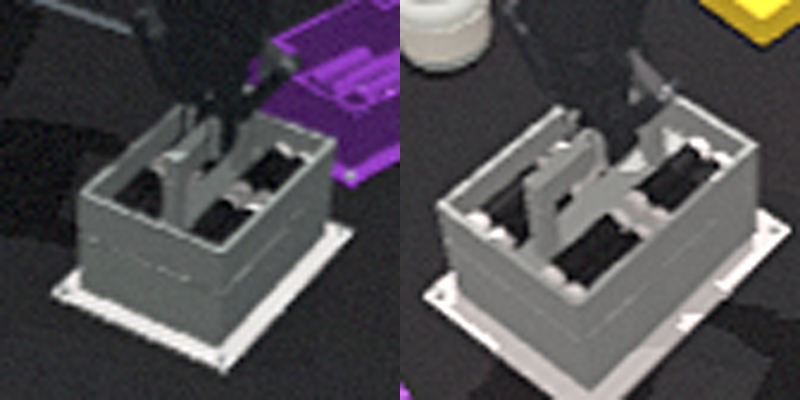

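The walls now meet with only a seam between them, and the rim is at 0.092 m against about 0.092–0.094 expected. The lugs look home. One slight press to confirm, then I'll release gently.

>>> arm_command:
  deltas: "0 0 -0.05 0 1.0;0 0 0 0 1.0;0 0 0 0 1.0"
  squeeze: 30

```text
time_s: 7.6
tcp_pos: [0.5333, 0.2503, 0.1103]
orientation: [0.0, 0.717, 0.697, 0.001]
contact_force: [-7.9, -3.3, 22.7]
width: 0.0111
grasp_force: 52.6
```

>>> arm_command:
  deltas: "0 0 0.1 0 1.0;0 0 0 0 2.0;0 0 0 0 4.0;0 0 0 0 4.0;0 0 0 0 4.0"

```text
time_s: 8.1
tcp_pos: [0.5333, 0.2503, 0.1097]
orientation: [0.0, 0.717, 0.697, 0.0]
contact_force: [1.0, -0.2, -0.2]
width: 0.0404
grasp_force: 0.0
```

>>> arm_command:
  deltas: "0 0 1 0 4.0;0 0 2 0 4.0;0 0 3 0 4.0;0 0 4 0 4.0;0 0 4 0 4.0"

```text
time_s: 8.6
tcp_pos: [0.5328, 0.2502, 0.2518]
orientation: [-0.0, 0.717, 0.697, -0.0]
contact_force: [0.9, 0.4, 0.2]
width: 0.0403
grasp_force: 0.0
```

```bash
python3 - <<'E'
from m import *
st=readout.state();print(st['time_s'],st['tcp_pos'],st['contact_force'],st['width'])
ims=[]
for n in('scene','side'):
    s=snap(n,n+'5.png');W=cloud(s)
    rect(W,s['img'],.533,.251,.086,.104,'held '+n)
    ims.append(cv2.resize(s['img'],(400,300)) if n=='scene' else cv2.resize(s['img'][195:295,165:298],(400,300)))
cv2.imwrite('pics/m5.png',np.hstack(ims)[:,:,::-1])
E
```

```text
8.6 [0.53283065 0.25020598 0.25182285] [0.9211956  0.39366275 0.18714273] 0.04027694487318305
held scene 326 [0.532  0.2498] [0.1689 0.1252] 88.28 plane [-0.0022 -0.0039  0.092 ]
held side 433 [0.5337 0.2532] [0.162  0.1226] 88.65 plane [-0.0015 -0.0003  0.0921]
```

View pics/m5.png

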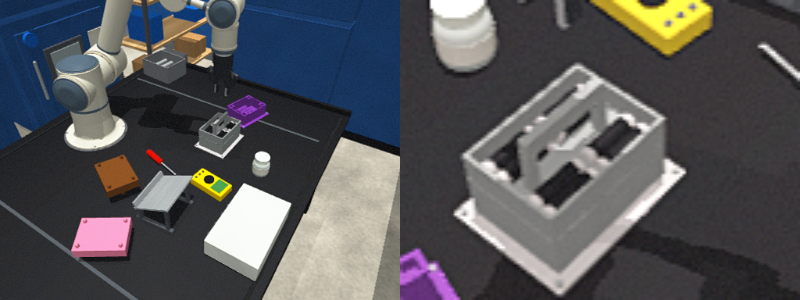

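The tray sits level and flush on the lower tray, with the rim at 0.092 m in both views. The gripper is clear, and the screwdriver, multimeter and jar haven't moved.

```bash
python3 -c "
from h import *
print(workorder.sign_off())"
```

```text
the job is handed in; nothing more can be done
None
```

The loose tray is stacked on the lower tray and measures level and flush in both camera views; I let go only once it was seated, backed away, and handed the job in at about 9 s of robot time.

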